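# Draw out the sample tray with the pull hook and park the hook in its holder

## Robot

A 7-joint arm with a two-finger parallel gripper is mounted at the origin on a cart in front of the work surface, level with it; the furniture and walls round the work are solid. World frame = base frame: x ahead of the robot, y to its left, z up, the work surface at z = 0. Lengths are in m, angles in rad, forces in N, time in s.
With the tool pointing down it reaches from about 0.4 to 0.85 m from the base axis. Payload 10.4 kg.
Tool frame: the origin (TCP) lies midway between the tips of the shut fingers; the grasp point (between the pads) lies 19 mm behind it (manip.pinch_z is the distance from the TCP to the grasp point, in m); z points along the fingers, y is the direction in which the jaws open and shut (so a half turn about z gives the same grasp; the last joint's range is limited). The gripper opens to 87 mm and grips with 3 to 60 N. Pads are 19 mm wide; open, the fingers measure 117 mm over their backs; the gripper's body (75 mm by 190 mm) begins 51 mm behind the grasp point.
Start: joints at [-1.272, 0.332, -0.065, 1.46, 0.022, 1.35, -0.088], TCP at [0.198, 0.593, 0.223] pointing down, gripper open.
Joint ranges: [-2.6, 2.6], [-0.5, 2.12], [-1.47, 1.34], [0.16, 2.42], [-1.27, 4.41], [0.06, 2.06], [-2.6, 2.6]. Speed limits (rad/s): [2.22, 2.22, 2.79, 2.79, 3.14, 3.14, 3.14].

## Interface

Orientations are given as a rotation vector (axis times angle).
In Python, from cell import manip gives the robot as it stands. The module is installed in compiled form; this text tells all that it offers. Calls block until the motion is done:
- manip.move_ptp(position, orientation): joint-space move of the TCP to a pose.
- manip.line_to(position, feed=0.15, ori=None, contact_N=None): straight line of the TCP; ori=None keeps the orientation; feed is the mean speed in m/s. With contact_N (N) it stops when the force on the tool has changed by that much, and returns True; else False.
- manip.movej(angles): joint-space move.
- manip.grip(opening, force=None): finger opening in m; force is the grip in N (None keeps the last); returns when the fingers have stopped.
- manip.dwell(seconds).
- manip.solve_ik(position, orientation): joint angles nearest the present ones, or None.
- manip.state(): the state.
- manip.get_image(name): name is "scene" or "top" or "wrist"; returns a dict with "frame" (480x640x3 uint8, red, green, blue), "z_map" (480x640 float32, m along the optical axis (not along the pixel's ray), 0 where there is no reading), "camera_matrix" (3x3 intrinsics, pixels), "R" (3x3) and "t" (3): a world point X has camera coordinates R X + t; the wrist camera has in their place "T_tool_cam" (4x4, takes a point from camera to tool coordinates, whose origin is the TCP and whose axes are the flange's). Camera axes: x right, y down, z forward; pixel columns grow to the right and rows downward; lengths in m; the calibration is good to about 2 mm. A picture is of the moment at which its call begins: read the wrist's pose just before it.
A pose or a line that the arm cannot do raises manip.MotionError and nothing moves.
- manip.hand_in(): hands the job in, once; it reports no verdict.
The state is a dict: "time": time; "joints": joint angles; "qvel": joint speeds; "effort": joint torques, N m; "eef_pos": TCP position; "tcp_rot": TCP orientation; "wrist_force": force on the tool from outside, world axes, zero at the start; "ft_torque": the same for the moment, N m; "finger_gap": finger opening in m.
Only numpy, scipy, OpenCV 4.12 (cv2) and the standard library are available. Lean on these libraries where they do the work, as an engineer would, in place of code of your own. Each camera call takes 0.05 s, during which the arm holds its last target. There are 200 camera calls.

## Task

Take the pull hook by its handle, drop its hook into the finger hole of the tray that carries the tube block, and pull that tray all the way out to its stop; keep the gripper itself off the two tray units. Then unhook, and put the hook away: slide its tail rod fully into the rod holder, past the side spring plunger, until the handle meets the holder, and let go. Leave the empty tray shut and the beaker and the timer where they stand.

Things in the scene. Friction and masses are not known exactly. Their poses are not given: they have to be found in the camera images.
- pull_hook: the pull hook as a whole; origin at the centre of the underside of its handle, 18 mm below hook_grip, same axes
- hook_grip (a point): centre of the pull hook's grey handle, a block 80 (x) x 24 (y) x 36 (z) mm standing loose on the worktop, underside 18 mm below. x points to the hook, z up. An 8 mm steel rod leaves the front 10 mm above this point and bends straight down 105 mm ahead of it; a 12 mm steel tail rod leaves the rear 2 mm above it and has its round end 90 mm behind it. 0.16 kg, varies 25 %
- hook_tip (a point): lower end of the pull hook's downturned tip (8 mm diameter, 22 mm free below the underside of its rod), 105 mm ahead of hook_grip and 16 mm below it; axes as hook_grip
- hook_tail (a point): rear end of the pull hook's tail rod (12 mm diameter, rounded end, 50 mm out of the handle), 90 mm behind hook_grip and 2 mm above it; axes as hook_grip
- sample_unit: tray unit whose tray carries the tube block: fixed grey housing 150 (x) x 96 (y) x 62 (z) mm, open at the front, roofed over its rear 50 mm only, so that the block shows from above. Origin at the centre of its underside; its front looks along its own -x. It stands beside the spare unit, on either side of it
- sample_tray_hole (a point): centre of the finger hole, at the upper face of the tab on the front of the aluminium sample tray (grey tube block on it). Round hole, 24 mm, through a flat tab 6 mm thick, 46 mm wide, 44 mm long, upper face 23 mm above the worktop, free below; 22 mm ahead of the tray's front panel, whose top is 39 mm above the worktop. Axes as sample_unit: the tray is pulled along -x
- sample_tray (a joint): how far the sample tray is out, m: 0 shut, 0.065 out at its stop; friction about 2.5 N, it stays where it is left
- spare_unit: the second, like unit, whose tray is empty; origin and axes as sample_unit
- spare_tray (a joint): how far the empty tray is out, m: 0 shut, up to 0.065
- rod_holder: grey rod holder fixed on the worktop: block 56 (x) x 36 (y) x 34 (z) mm on a thin base plate, with a channel right through along x, 16 mm wide, 18 mm high, axis 20 mm above the worktop (the tail rod's height when the handle stands on the worktop). Origin at the centre of its underside; mouth looks along +x, so the tail goes in along -x. Plunger on its +y side
- holder_mouth (a point): centre of the channel's mouth in the block's front face, 28 mm from the holder's origin along +x, 20 mm above the worktop; axes as rod_holder. Two upright aluminium guide plates splay from it to 32 mm apart, 12 mm ahead of the face; the handle comes to rest against them, with about 44 mm of the tail rod inside the face
- plunger (a joint): how far the spring plunger's round nose is pushed back, m: 0 free, its nose then standing 6 mm into the channel half-way along it; 0.002 to 0.006 with the tail rod beside it; about 1.4 N at 0 and 0.35 N more per mm
- beaker_mid (a point): centre of the loose beaker, 51 mm in diameter and 70 mm high, standing upright on the worktop
- timer_mid (a point): centre of the loose timer, 66 x 66 x 19 mm, lying on the worktop
There are look-alikes about, which are no part of the job. What is shaped like the rod_holder but brown or pink is not meant.

How it is judged:
On the way, in this order (a step that is already met when the one before it is completed fails the run):
1. the tip of the pull hook is down in the sample tray's finger hole, the tray still in (horizontal distance between hook_tip and sample_tray_hole below 0.012 m and z of hook_tip in the frame of sample_tray_hole below -0.004 m and value of joint sample_tray below 0.03 m), for 0.1 s.
2. the sample tray is out at its stop with the hook still in the hole (horizontal distance between hook_tip and sample_tray_hole below 0.016 m and z of hook_tip in the frame of sample_tray_hole below -0.004 m and value of joint sample_tray above 0.06 m), for 0.1 s.
At the end, for the whole second after the job is handed in: Sample tray out within 7 mm of its stop; empty tray shut within 6 mm; pull hook upright, at rest, released, its tail rod at least 37 mm inside the holder (it stops at about 44 mm), in line with it, the plunger pressed back by the rod (value of joint sample_tray above 0.058 m and value of joint spare_tray below 0.006 m and x of hook_tail in the frame of holder_mouth below -0.037 m and y of hook_tail in the frame of holder_mouth between -0.006 and 0.006 m and angle between the x axis of hook_grip and the x axis of rod_holder, either way round below 0.15 rad and angle between hook_grip's own z axis and vertical below 0.12 rad and height (world z) of hook_grip below 0.026 m and value of joint plunger above 0.0012 m and linear speed of pull_hook below 0.02 m/s); the robot touches nothing.
It fails at once if the gripper or arm touches a tray unit or its tray (contact force between any of the fingers, the arm and sample_unit above 1 N or contact force between any of the fingers, the arm and spare_unit above 1 N).
It fails at once if the empty tray is pulled out (value of joint spare_tray above 0.012 m).
It fails at once if the beaker or the timer is shifted or tipped over (distance of any of beaker_mid, timer_mid from where it was at the start of the episode above 0.03 m or angle between beaker_mid's own z axis and vertical above 0.5 rad).
It also fails if it takes over 64 s, if anything falls off the work surface, if the arm or the gripper's body presses on something with over 40 N, if the wrist force passes 120 N, or if a joint passes its speed limit or range.

## Working session

There is one attempt and no reset: what is moved stays moved. The work goes in short steps, each a Python script; the robot and the scene stay as the last script left them, time stands still between calls to the robot, and variables do not carry over. Pictures are saved under pics/ and viewed, about 8 in all and at most 12, crops included, and the job is handed in when it is done.

```bash
mkdir -p pics
python3 - <<'E'
from cell import manip
import cv2, numpy as np, pickle
d={}
for n in ("scene","top"):
    im=manip.get_image(n); d[n]=im
    cv2.imwrite(f"pics/{n}0.png",cv2.cvtColor(im["frame"],cv2.COLOR_RGB2BGR))
    C=-im["R"].T@im["t"]; print(n,C.round(3),im["camera_matrix"].round(1).tolist(), im["R"].round(2).tolist())
pickle.dump(d,open("im0.pkl","wb"))
s=manip.state(); print(s["eef_pos"],s["tcp_rot"],s["finger_gap"],s["time"],manip.pinch_z)
E
```

```text
scene [-0.561 -0.465  1.36 ] [[530.2, 0.0, 314.5], [0.0, 530.2, 238.5], [0.0, 0.0, 1.0]] [[0.46, -0.89, -0.01], [-0.65, -0.33, -0.68], [0.6, 0.32, -0.73]]
top [0.255 0.097 1.611] [[501.8, 0.0, 311.7], [0.0, 501.8, 243.5], [0.0, 0.0, 1.0]] [[0.02, -1.0, 0.01], [-0.99, -0.02, -0.16], [0.16, -0.01, -0.99]]
[0.1975586  0.59261757 0.22185867] [-5.03177896e-01 -3.10090764e+00  1.87510189e-03] 0.0868801688227325 0.1 0.0187
```

View pics/top0.png

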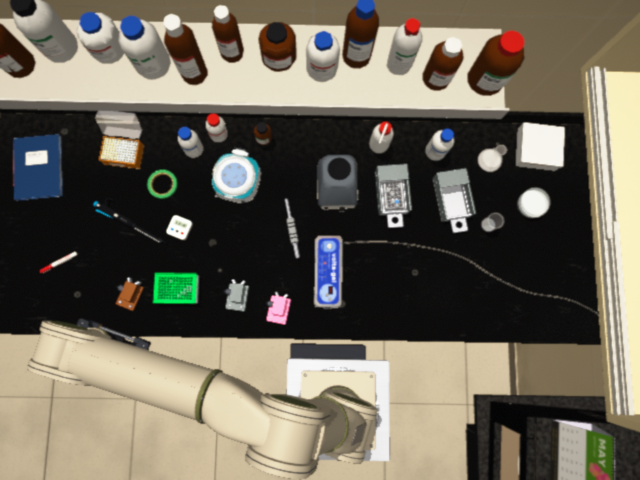

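View pics/scene0.png

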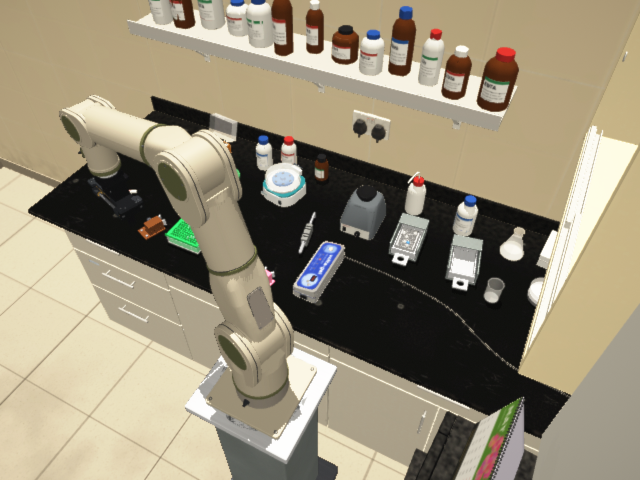

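The top view shows the hook near (291,228), the sample unit near (393,190) with its hole at about (396,220), and the spare unit near (455,195). The grey holder is near (237,294), the timer at (180,228) and the beaker at (493,222). In the scene view, the hook is at (307,232), the sample hole at (400,260), and the arm hides the holder.

```bash
cat > h.py <<'E'
import cv2, numpy as np
def ray(im,uv,z):
    K,R,t=im["camera_matrix"],im["R"],im["t"]; C=-R.T@t
    d=R.T@np.linalg.inv(K)@np.array([uv[0],uv[1],1.]); return C+d*(z-C[2])/d[2]
E
python3 - <<'E'
import pickle,cv2,numpy as np
from h import *
d=pickle.load(open("im0.pkl","rb"))
t=d["top"]["frame"][:,:,::-1]; s=d["scene"]["frame"][:,:,::-1]
def c(f,x,y): return cv2.resize(f[y:y+75,x:x+100],(400,300),interpolation=cv2.INTER_CUBIC)
cv2.imwrite("pics/c1.png",np.vstack([np.hstack([c(t,242,190),c(t,377,160)]),np.hstack([c(t,195,258),c(s,265,195)])]))
T=d["top"]
for n,uv,z in [("hook",(291,228),.02),("hole",(396,220),.023),("spare hole",(460,226),.023),("holder",(237,294),.034),("timer",(180,228),.019),("beaker",(493,222),.07)]: print(n,ray(T,uv,z).round(3))
E
```

```text
hook [0.562 0.157 0.02 ]
hole [ 0.595 -0.182  0.023]
spare hole [ 0.579 -0.389  0.023]
holder [0.346 0.32  0.034]
timer [0.556 0.514 0.019]
beaker [ 0.584 -0.479  0.07 ]
```

View pics/c1.png

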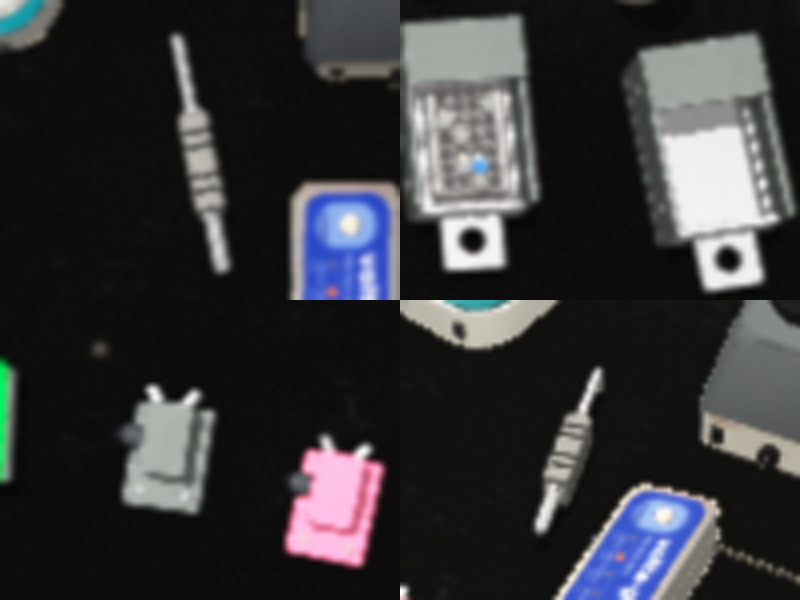

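The upper-left crop shows the hook: the thin rod with its tip points up (+x world) and the thick tail points down, at a yaw of about +10°. The sample unit on the left carries the tube block, and its tab hole is at crop (472,240). The grey holder's guide plates open upward (+x) with the plunger on its left (+y). Next I'll take closer looks with the wrist camera.

```bash
cat >> h.py <<'E'
from scipy.spatial.transform import Rotation as Ro
def down(yaw): # tool x -> opposite of (cos yaw, sin yaw), y -> jaw axis
    return (Ro.from_euler('z',yaw)*Ro.from_rotvec([0,np.pi,0])).as_rotvec()
def wrist(manip):
    s=manip.state(); im=dict(manip.get_image("wrist"))
    Rt=Ro.from_rotvec(s["tcp_rot"]).as_matrix(); T=im["T_tool_cam"]
    Rc=Rt@T[:3,:3]; C=Rt@T[:3,3]+s["eef_pos"]
    im["R"]=Rc.T; im["t"]=-Rc.T@C; return im
def pts(im):
    v,u=np.mgrid[:480,:640]; z=im["z_map"]; K=im["camera_matrix"]
    P=np.stack([(u-K[0,2])/K[0,0]*z,(v-K[1,2])/K[1,1]*z,z],-1)
    return (P-im["t"])@im["R"]
E
python3 - <<'E'
from cell import manip
from h import *
import pickle
im=manip.get_image("wrist"); T=im["T_tool_cam"]; print(T.round(3).tolist(), im["camera_matrix"].round(1).tolist())
d={}
top=pickle.load(open("im0.pkl","rb"))["top"]; P=pts(top)
for n,(u,v) in dict(box=(328,260),grey=(338,190),bottle=(382,140)).items(): print(n,P[v,u].round(3))
Rt=Ro.from_rotvec(down(0.1)).as_matrix()
for n,(x,y) in dict(holder=(0.36,0.32),hole=(0.575,-0.18),hook=(0.56,0.16)).items():
    off=Rt@T[:3,3]  # put camera roughly above; where its axis meets the table
    ax=Rt@T[:3,2]; Z=0.26; h=Z+off[2]; hit=off[:2]+ax[:2]*h/-ax[2]
    p=[x-hit[0],y-hit[1],Z]
    try:
        if n!="hook" and np.hypot(*p[:2])<0.4: print(n,"near",p)
        manip.move_ptp(p,down(0.1))
    except manip.MotionError as e:
        print(n,p,e); continue
    manip.dwell(0.2); d[n]=wrist(manip); print(n,np.round(p,3),manip.state()["time"],manip.state()["joints"].round(2) if hasattr(manip.state()["joints"],'round') else manip.state()["joints"])
    cv2.imwrite(f"pics/w_{n}.png",d[n]["frame"][:,:,::-1])
pickle.dump(d,open("w.pkl","wb"))
ims=[cv2.resize(d[k]["frame"][:,:,::-1],(400,300)) for k in d]
while len(ims)<4: ims.append(ims[0]*0)
cv2.imwrite("pics/w_all.png",np.vstack([np.hstack(ims[:2]),np.hstack(ims[2:])]))
E
```

```text
[[0.001, -0.953, -0.302, 0.083], [1.0, 0.001, 0.0, 0.001], [0.0, -0.302, 0.953, -0.161], [0.0, 0.0, 0.0, 1.0]] [[391.0, 0.0, 315.8], [0.0, 391.0, 237.6], [0.0, 0.0, 1.0]]
box [0.457 0.037 0.05 ]
grey [0.672 0.01  0.091]
bottle [ 0.832 -0.125  0.11 ]
holder [0.31  0.314 0.26 ] 1.5583 [-0.92 -0.1   0.02  1.86  0.    1.38  0.77]
hole [ 0.525 -0.186  0.26 ] 3.775 [-0.53  0.21  0.92  1.63 -0.17  1.39  2.08]
hook [0.51  0.154 0.26 ] 5.3083 [-1.25  0.13  0.96  1.69 -0.11  1.38  1.4 ]
```

View pics/w_all.png

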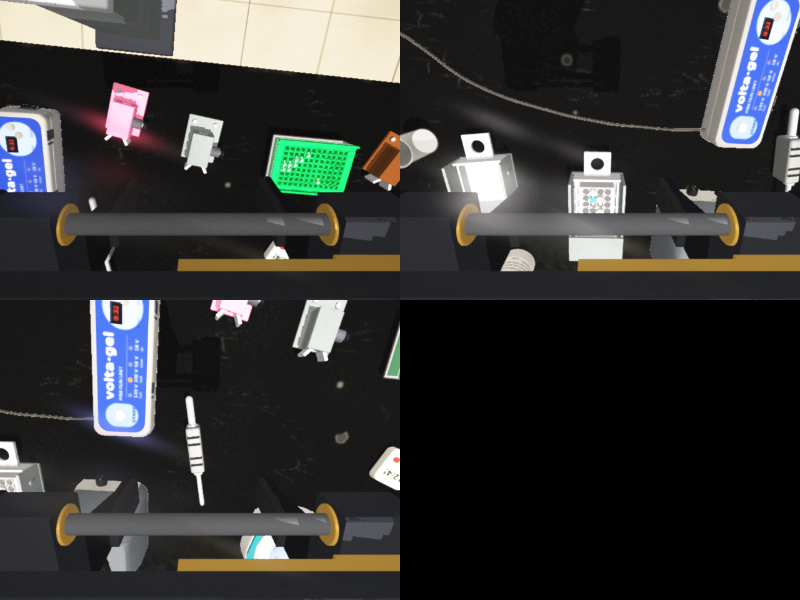

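The panels (at 0.625 scale) show all three targets clearly. The grey holder is at (200,140), with its plates pointing away from the robot. The sample tab hole is at (597,163). The hook runs from its tail at (189,400) to its tip at (201,503).

Run:
```python
from h import *
import pickle
d=pickle.load(open("w.pkl","rb")); top=pickle.load(open("im0.pkl","rb"))["top"]
def comp(im,box,th=110):
    g=cv2.cvtColor(im["frame"],cv2.COLOR_RGB2GRAY); m=np.zeros_like(g); x0,y0,x1,y1=box
    m[y0:y1,x0:x1]=(g[y0:y1,x0:x1]>th)*255
    return m
def rect(P): 
    r=cv2.minAreaRect((P[:,:2]*1000).astype(np.float32)); return np.round(r[0],1),np.round(r[1],1),round(r[2],1)
for n,box in [("hook",(270,140,350,330)),("holder",(280,170,360,280))]:
    im=d[n]; P=pts(im)[box[1]:box[3],box[0]:box[2]].reshape(-1,3)
    z=P[:,2]; print(n,"z hist",np.histogram(z,bins=np.arange(-.004,.05,.003))[0])
    if n=="hook":
        H=P[z>.031]; print("handle top",rect(H),np.median(H[:,2]).round(4),len(H))
        A=P[z>.008]; print("all",rect(A)); 
        i=np.argmax(A[:,0]);j=np.argmin(A[:,0]);print(A[i].round(4),A[j].round(4))
    else:
        H=P[z>.030]; print("blk",rect(H),np.median(H[:,2]).round(4),len(H))
        B=P[(z>.002)]; print("all",rect(B))
        out=np.full((300,400),0,np.uint8)
        sub=cv2.resize(im["frame"][165:285,240:400,::-1],(800,600),interpolation=cv2.INTER_CUBIC)
        cv2.imwrite("pics/hold.png",sub)
# hole
def hole(im,box,th):
    g=cv2.cvtColor(im["frame"],cv2.COLOR_RGB2GRAY); x0,y0,x1,y1=box
    m=(g[y0:y1,x0:x1]>th).astype(np.uint8)*255
    cs,h=cv2.findContours(m,cv2.RETR_CCOMP,cv2.CHAIN_APPROX_NONE)
    r=[]
    for c,hh in zip(cs,h[0]):
        if hh[3]>=0 and cv2.contourArea(c)>8: r.append((*(np.array(cv2.minEnclosingCircle(c)[0])+[x0,y0]),cv2.contourArea(c)))
    return r
for r in hole(d["hole"],(280,235,355,290),110): print("wrist hole",np.round(r,1),ray(d["hole"],r[:2],.023).round(4))
for r in hole(top,(380,205,410,235),110): print("top hole",np.round(r,1),ray(top,r[:2],.023).round(4))
im=d["hole"];P=pts(im)[240:285,285:345].reshape(-1,3); T=P[(P[:,2]>.018)&(P[:,2]<.028)]; print("tab",rect(T),np.median(T[:,2]).round(4))
P=pts(im)[240:400,270:360].reshape(-1,3); T=P[(P[:,2]>.055)&(P[:,2]<.07)&(P[:,0]>.6)]; print("housing roof/wall",rect(T),len(T))
# top-view hook height cross-check: ends by triangulation done with hook colour
P=pts(top)[200:260,275:305].reshape(-1,3); A=P[P[:,2]>.03]; print("top handle",rect(A),np.median(A[:,2]).round(3)) if len(A)>3 else 0
P=pts(top)[275:315,222:255].reshape(-1,3); A=P[P[:,2]>.028]; print("top holder",rect(A),np.median(A[:,2]).round(3)) if len(A)>3 else 0
```

```text
hook z hist [4487 7936   15    5    5    5    7   21  151  385  106  353  754  904
    2    0    0]
handle top (array([542.6, 151.2]), array([228.2,  26.8]), 9.7) 0.0351 1863
all (array([545.4, 151.7]), array([233.8,  27.2]), 9.8)
[0.6599 0.1754 0.0261] [0.4278 0.1452 0.4215]
holder z hist [1588 2755 1617  412   83   33   21   34   60  127  175  201 1627   26
    0    0    0]
blk (array([310. , 324.7]), array([ 40.6, 164.4]), 88.1) 0.0332 1849
all (array([312.2, 334. ]), array([ 71.8, 163.2]), 83.8)
wrist hole [315.4 262.  302.5] [ 0.596  -0.1779  0.023 ]
top hole [394.7 219.5  36. ] [ 0.5964 -0.178   0.023 ]
tab (array([ 597.2, -178.5]), array([45.3, 66. ]), 5.0) 0.0223
housing roof/wall (array([ 682.7, -170.6]), array([126.1,  95.5]), 4.8) 2175
top handle (array([453.8, 131.6]), array([403.4,  23.2]), 12.6) 0.035
top holder (array([328.2, 224.4]), array([285. ,  69.4]), 73.6) 0.034
```

View pics/hold.png

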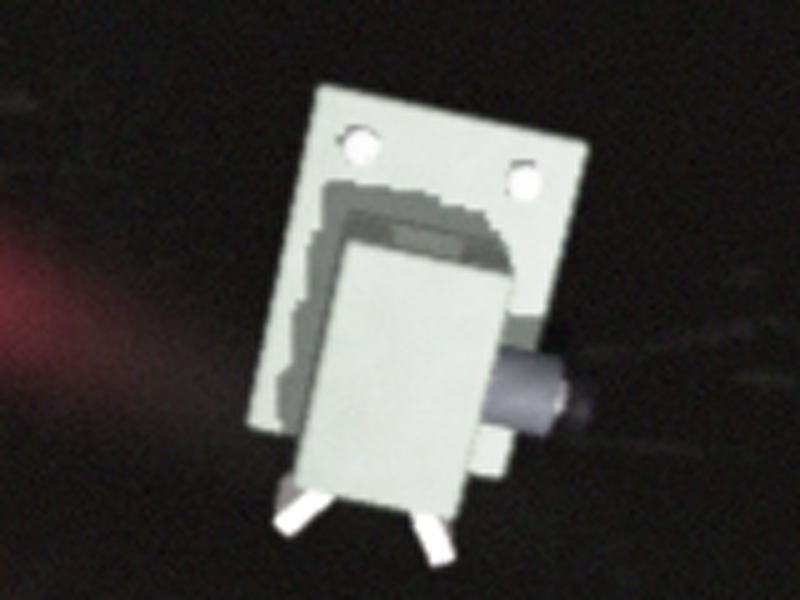

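The crop gives the holder block's top corners as (345,240), (513,272), (458,518) and (295,480). The guide plates are at the bottom end and the plunger is at (530,390). The sample hole agrees between the two views to about 0.5 mm. The depth data has outliers, so I'll refine the holder and handle with rays and filtered points.

Run:
```python
from h import *
import pickle
d=pickle.load(open("w.pkl","rb")); D=pickle.load(open("im0.pkl","rb")); top=D["top"]
im=d["holder"]
c=[ray(im,((x+.5)/5-.5+240,(y+.5)/5-.5+165),.034)[:2] for x,y in [(345,240),(513,272),(458,518),(295,480)]]
c=np.array(c); TL,TR,BR,BL=c; print("corners",c.round(4).tolist())
print("len",np.linalg.norm(BL-TL),np.linalg.norm(BR-TR),"wid",np.linalg.norm(TL-TR),np.linalg.norm(BL-BR))
ax=(BL-TL+BR-TR)/2; w=(TR-TL+BR-BL)/2; print("yaw",np.arctan2(ax[1],ax[0]), "from width",np.arctan2(-w[0],w[1]),"centre",c.mean(0),"mouth",(BL+BR)/2)
def rect(P):
    r=cv2.minAreaRect((P[:,:2]*1000).astype(np.float32)); return np.round(r[0],1),np.round(r[1],1),round(r[2],1)
def near(P,c,r): return P[np.hypot(P[:,0]-c[0],P[:,1]-c[1])<r]
for n,I in (("holder",im),("top",top)):
    P=near(pts(I).reshape(-1,3),c.mean(0),.05); P=P[(P[:,2]>.0305)&(P[:,2]<.038)]; print(n,"blk depth",rect(P),np.median(P[:,2]),len(P))
for n,I in (("hook",d["hook"]),("top",top),("scene",D["scene"])):
    P=near(pts(I).reshape(-1,3),(.548,.155),.12); H=P[(P[:,2]>.032)&(P[:,2]<.040)]
    H=near(H,np.median(H[:,:2],0),.045)
    print(n,"handle",rect(H),np.median(H[:,2]).round(4),len(H))
# whole hook silhouette by brightness
I=d["hook"]; g=cv2.cvtColor(I["frame"],cv2.COLOR_RGB2GRAY); m=np.zeros_like(g); m[135:335,270:350]=(g[135:335,270:350]>90)*255
m=cv2.morphologyEx(m,cv2.MORPH_CLOSE,np.ones((7,7)))
C=max(cv2.findContours(m,0,1)[0],key=cv2.contourArea)[:,0]; a=C[C[:,1].argmin()];b=C[C[:,1].argmax()]
ta=ray(I,a,.02);tb=ray(I,b,.028); print("tail",ta.round(4),"front",tb.round(4),"yaw",np.arctan2(*(tb-ta)[1::-1]),"len",np.linalg.norm((tb-ta)[:2]))
u=(tb-ta)[:2]/np.linalg.norm((tb-ta)[:2]); print("grip est",(ta[:2]+.09*u),(tb[:2]-.109*u))
```

```text
corners [[0.3233, 0.3093], [0.3265, 0.3442], [0.3814, 0.3392], [0.3764, 0.3038]]
len 0.053352973207295935 0.05517706724451808 wid 0.03499546957438326 0.03566832129760872
yaw -0.09657268626333189 from width -0.1165512311759543 centre [0.3518922  0.32411557] mouth [0.37889782 0.32149942]
holder blk depth (array([357.5, 323.1]), array([36.7, 66.1]), 84.3) 0.0332140290151065 1782
top blk depth (array([357.1, 330.5]), array([49.7, 65.1]), 85.3) 0.033769786541327285 151
hook handle (array([555.5, 153.6]), array([82. , 23.8]), 12.4) 0.0352 1615
top handle (array([558.6, 154.8]), array([87.7, 22.9]), 13.1) 0.0355 128
scene handle (array([550.5, 151.9]), array([84.2, 23.1]), 13.4) 0.036 87
tail [0.4668 0.135  0.02  ] front [0.6599 0.1765 0.028 ] yaw 0.21160982037346368 len 0.19748819176245558
grip est [0.55483686 0.15390049] [0.55335878 0.15358295]
```

```bash
cat >> h.py <<'E'
GRIP=np.array([.5543,.1537]); GY=.213
HOLE=np.array([.596,-.178]); UY=.084
ORG=np.array([.352,.3237]); HY=-.103
Z0=.006
def u(y): return np.array([np.cos(y),np.sin(y)])
E
python3 - <<'E'
from cell import manip
from h import *
import pickle
manip.move_ptp([*GRIP,.10],down(GY)); manip.grip(.06)
print(manip.line_to([*GRIP,Z0],feed=.12,contact_N=8), manip.state()["eef_pos"])
manip.grip(.0,force=35); manip.dwell(.2)
s=manip.state(); print(s["finger_gap"],s["wrist_force"],s["eef_pos"])
manip.line_to([*GRIP,Z0+.15],feed=.2)
print(manip.state()["finger_gap"],manip.state()["wrist_force"],manip.state()["time"])
t=HOLE-.105*u(UY)
manip.move_ptp([*t,Z0+.12],down(UY)); manip.dwell(.2)
I=wrist(manip); S=manip.get_image("scene"); pickle.dump((I,S),open("w2.pkl","wb"))
print(manip.state()["eef_pos"],t,manip.state()["time"])
f=S["frame"][170:320,300:500,::-1]
cv2.imwrite("pics/g.png",np.hstack([cv2.resize(f,(400,300),interpolation=cv2.INTER_CUBIC),cv2.resize(I["frame"][:,:,::-1],(400,300))]))
E
```

```text
False [0.55487594 0.15375124 0.00668285]
0.02358447530285654 [-0.03051204 -0.80686541  1.48061525] [0.55431197 0.15370496 0.00605179]
0.023889566089109932 [-0.41338472  0.051687   -2.59085772] 9.525
[ 0.49167788 -0.18622759  0.12598855] [ 0.49137022 -0.18680963] 11.1333
```

View pics/g.png

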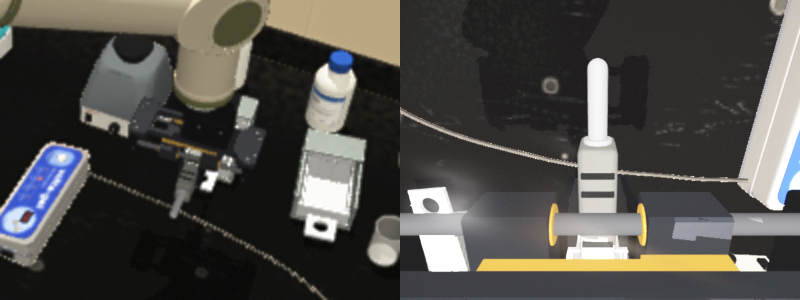

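The left crop shows the hook held by its handle. In the right panel the tail is straight along the tool axis, with its end at (598,58). I'll compute the in-hand offset from the tail end, then hook and pull.

Run:
```python
from cell import manip
from h import *
import pickle
I,S=pickle.load(open("w2.pkl","rb"))
g=cv2.cvtColor(I["frame"],cv2.COLOR_RGB2GRAY); m=np.zeros_like(g); m[70:215,290:345]=(g[70:215,290:345]>120)*255
C=max(cv2.findContours(m,0,1)[0],key=cv2.contourArea)[:,0]; print(C[:,1].min(),C[:,0].min(),C[:,0].max())
a=C[C[:,1]==C[:,1].min()].mean(0); s=manip.state(); p=ray(I,a,.14)
r=(p-s["eef_pos"])[:2]; yaw=UY; ex=r@u(yaw); ey=r@u(yaw+np.pi/2); print("tail rel tcp",ex,ey)
q=ray(I,[m[180].nonzero()[0].mean(),180],.14)
q2=ray(I,[m[110].nonzero()[0].mean(),110],.14); print("rod yaw",np.arctan2(*(q-q2)[1::-1]),"tool",UY)
dx=np.clip(ex+.09,-.006,.006); np.save("dx.npy",dx); print("dx",dx)
t=HOLE-(.105+dx)*u(UY)-.001*u(UY)
manip.line_to([*t,Z0+.06],feed=.15,ori=down(UY))
print("contact",manip.line_to([*t,Z0+.004],feed=.05,contact_N=5)); manip.dwell(.3)
s=manip.state(); print(s["eef_pos"],t,s["wrist_force"],s["time"])
S=manip.get_image("scene"); W=wrist(manip); pickle.dump((W,S),open("w3.pkl","wb"))
f=S["frame"][170:320,300:500,::-1]
cv2.imwrite("pics/g2.png",np.hstack([cv2.resize(f,(400,300),interpolation=cv2.INTER_CUBIC),cv2.resize(W["frame"][:,:,::-1],(400,300))]))
```

```text
93 300 332
tail rel tcp -0.08908756536484604 0.000692193169959162
rod yaw 0.08758503630044386 tool 0.084
dx 0.0009124346351539608
contact True
[ 0.48887489 -0.18694833  0.01218143] [ 0.48946453 -0.18697009] [ 0.32397282 -0.99193446  4.69427562] 12.975
```

View pics/g2.png

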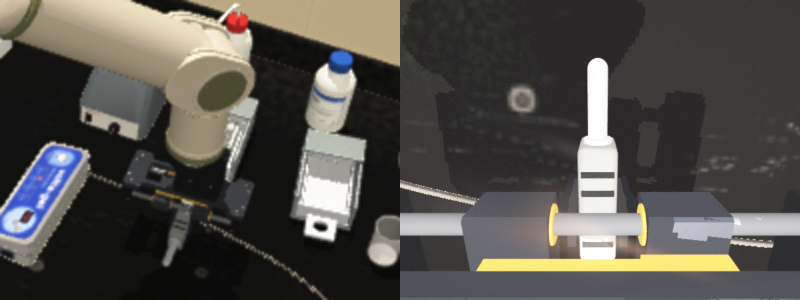

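The scene crop shows the gripper low in front of the sample unit, but the hole is hidden. The tail end in the wrist view is still at (598,58). I'll compare tail pixels before and after to tell whether the hook slipped on contact.

Run:
```python
from cell import manip
from h import *
import pickle
A=pickle.load(open("w2.pkl","rb"))[0];B=pickle.load(open("w3.pkl","rb"))[0]
for I in (A,B):
    g=cv2.cvtColor(I["frame"],cv2.COLOR_RGB2GRAY); m=g[60:420,280:355]>110
    r=[(i+60,*(m[i].nonzero()[0][[0,-1]]+280)) for i in (40,60,100,140,170,200)if m[i].any()]
    print(60+m.any(1).argmax(), [tuple(int(k) for k in x) for x in r], "z tail",np.median(I["z_map"][110:200,313:320]).round(4),"z handle",np.median(I["z_map"][240:300,313:320]).round(4))
    P=pts(I); print("tail top z",np.median(P[110:200,313:320,2]).round(4),"handle top",np.median(P[240:300,313:320,2]).round(4))
P=pts(B);s=manip.state();print(s["wrist_force"],s["ft_torque"],s["eef_pos"],s["time"])
```

```text
93 [(100, 302, 329), (120, 300, 332), (160, 300, 332), (200, 301, 331), (230, 288, 344), (260, 280, 347)] z tail 0.1397 z handle 0.1422
tail top z 0.1451 handle top 0.1552
92 [(100, 302, 329), (120, 300, 332), (160, 300, 332), (200, 300, 331), (230, 288, 344), (260, 284, 348)] z tail 0.1413 z handle 0.1427
tail top z 0.0299 handle top 0.041
[ 0.75738935 -1.28934293  3.8644134 ] [-0.18066486 -0.44119929 -0.04785341] [ 0.48883875 -0.18695449  0.0121636 ] 13.075
```

The hook has not slipped. The tip is at about z = 0.009, well below the tab. The upward push probably comes from the cable lying under the front of the handle at x≈0.53. I'll raise it 3 mm and pull.

Run:
```python
from cell import manip
from h import *
import pickle
p=manip.state()["eef_pos"]; z=.0150; t=HOLE-(.105+float(np.load("dx.npy"))+.001)*u(UY)
manip.line_to([*t,z],feed=.03); manip.dwell(.2)
s=manip.state(); print("raised",s["wrist_force"],s["ft_torque"],s["eef_pos"]); f0=s["wrist_force"]
for k in (.02,.055):
    print(k,manip.line_to([*(t-k*u(UY)),z],feed=.04,contact_N=14)); s=manip.state(); print(s["wrist_force"]-f0,s["eef_pos"])
for k in np.arange(.06,.083,.003):
    manip.line_to([*(t-k*u(UY)),z],feed=.04)
    manip.dwell(.1); s=manip.state(); df=np.array(s["wrist_force"])-f0; print(round(k,3),df.round(1),s["eef_pos"].round(4))
    if df[0]>9: break
manip.dwell(.15); print(s["time"])
S=manip.get_image("top"); pickle.dump(S,open("t4.pkl","wb"))
cv2.imwrite("pics/g4.png",cv2.resize(S["frame"][160:260,340:490,::-1],(600,400),interpolation=cv2.INTER_CUBIC))
```

```text
raised [ 0.04104865 -0.4066433  -0.89727429] [ 0.00956854  0.00327315 -0.00619657] [ 0.48919483 -0.18679833  0.01476853]
0.02 False
[0.23961197 0.53158462 0.52542516] [ 0.46918202 -0.18862093  0.01496356]
0.055 False
[ 0.29094267  1.0844443  -0.61129718] [ 0.43432844 -0.19160054  0.01489225]
0.06 [ 0.1 -0.1 -0.2] [ 0.4293 -0.192   0.0149]
0.063 [ 0.2  0.2 -0.4] [ 0.4265 -0.1923  0.015 ]
0.066 [ 0.2 -0.2 -0.9] [ 0.4235 -0.1925  0.015 ]
0.069 [ 1.   0.4 -0.4] [ 0.4205 -0.1927  0.0149]
0.072 [ 9.2  1.6 -4.6] [ 0.4197 -0.1929  0.0155]
16.9833
```

View pics/g4.png

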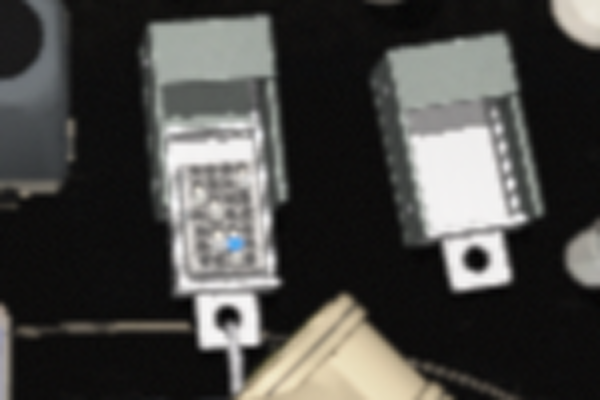

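The top crop shows the sample tray out at its stop with the rod going into its hole at (228,318). The spare tray is still shut, and the force rose to 9 N. Next I'll unhook and move in front of the holder.

Run:
```python
from cell import manip
from h import *
import pickle
dx=float(np.load("dx.npy")); t=HOLE-(.105+dx+.001)*u(UY); z=.0155
p=t-.0635*u(UY)
manip.line_to([*p,z],feed=.04); manip.dwell(.1); print(manip.state()["wrist_force"])
print(manip.line_to([*p,.06],feed=.08,contact_N=6)); manip.line_to([*p,.16],feed=.2)
M=ORG+.028*u(HY); g=M+(.09+.035-dx)*u(HY)
manip.move_ptp([*g,.14],down(HY)); print(manip.line_to([*g,Z0+.001],feed=.12,contact_N=8)); manip.dwell(.3)
s=manip.state(); print(s["eef_pos"],g,s["wrist_force"],s["finger_gap"],s["time"])
W=wrist(manip); T=manip.get_image("top"); pickle.dump((W,T),open("w5.pkl","wb"))
cv2.imwrite("pics/g5.png",np.hstack([cv2.resize(W["frame"][0:240,215:415,::-1],(400,480),interpolation=cv2.INTER_CUBIC),cv2.resize(T["frame"][160:280,340:440,::-1],(400,480),interpolation=cv2.INTER_CUBIC)]))
```

```text
[ 0.32064172 -0.93646613 -1.35023887]
False
False
[0.50340775 0.30821641 0.00725772] [0.50328153 0.30806266] [-0.07211044 -0.2851194  -0.35816594] 0.02367991869501068 22.4833
```

View pics/g5.png

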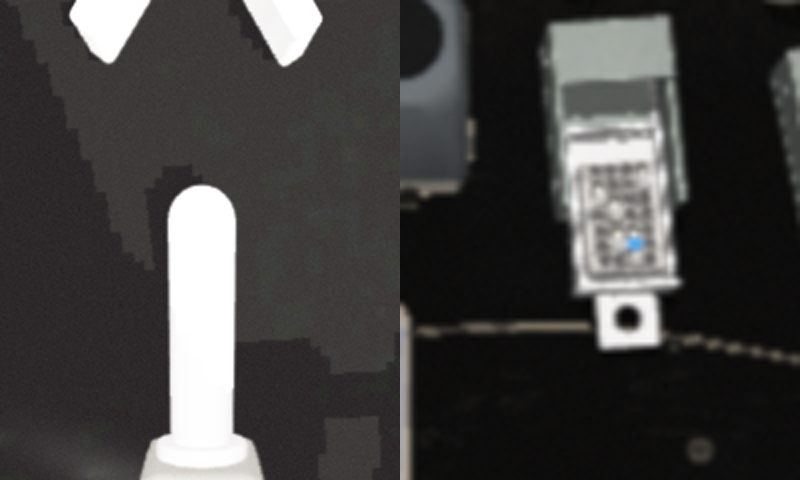

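The left panel shows the tail axis at x=202 and the guide plates' midpoint at about 197, so the tail is roughly 0.8 mm off towards +y. The plates are turned about -0.02 rad relative to the tool. In the right panel the tray is still out and its hole is free. I'll make the small correction and insert.

Run:
```python
from cell import manip
from h import *
dx=float(np.load("dx.npy")); M=ORG+.028*u(HY)-.0008*u(HY+np.pi/2); Y=-.115; z=Z0+.001
P=lambda a: [*(M+(.09-a-dx)*u(Y)),z]   # a = depth of tail inside the face
manip.line_to(P(-.030),feed=.04,ori=down(Y)); manip.dwell(.2); f0=np.array(manip.state()["wrist_force"])
for a in (-.012,0,.008,.016,.022,.026,.030,.034,.038,.041,.043,.045,.047,.049):
    manip.line_to(P(a),feed=.05); manip.dwell(.08); s=manip.state(); df=np.array(s["wrist_force"])-f0
    print(a,df.round(1),(np.array(s["eef_pos"])-P(a)).round(4),round(s["finger_gap"],4))
    if abs(df).max()>16: break
print(s["time"])
```

```text
-0.012 [0.6 0.  0. ] [0.0001 0.0001 0.0001] 0.0239
0 [-0.3 -1.2  0.7] [0.     0.0001 0.0001] 0.0241
0.008 [-0.7 -0.3  0.6] [-0.      0.0001  0.    ] 0.0239
0.016 [-0.2  0.1  1.1] [-0.      0.0001  0.0001] 0.0236
0.022 [ 0.1 -0.8  1.5] [-0.0001  0.0001  0.    ] 0.0236
0.026 [-0.4 -1.6 -0.2] [-0.0001 -0.0003 -0.0001] 0.0241
0.03 [-1.1 -3.   0.5] [-0.0004 -0.0001 -0.0001] 0.0239
0.034 [-1.2 -2.3  1.3] [-0.0003  0.0001 -0.0001] 0.0237
0.038 [-1.4 -1.5  0.6] [-0.0003  0.     -0.0001] 0.0239
0.041 [-0.9 -2.6  1.5] [-0.0002  0.     -0.    ] 0.0236
0.043 [ 2.6 -2.3  1.2] [0.0005 0.0001 0.0002] 0.0237
0.045 [ 8.7 -2.9 -2.3] [ 0.0023 -0.0001  0.0006] 0.0239
0.047 [16.  -2.6 -5. ] [ 0.0041 -0.0003  0.001 ] 0.0238
0.049 [23.  -3.1 -8.6] [ 0.0059 -0.0006  0.0014] 0.0239
28.2667
```

The plunger engaged at about 26–30 mm and the handle met the plates at about 43 mm. Now I'll release, retreat and check.

Run:
```python
from cell import manip
from h import *
import pickle
dx=float(np.load("dx.npy")); M=ORG+.028*u(HY)-.0008*u(HY+np.pi/2); Y=-.115
P=lambda a,z: [*(M+(.09-a-dx)*u(Y)),z]
manip.line_to(P(.0445,Z0),feed=.03); manip.dwell(.2); print(manip.state()["wrist_force"])
manip.grip(.045); manip.dwell(.1); manip.grip(.06); manip.line_to(P(.0445,.06),feed=.1); manip.line_to(P(.0445,.12),feed=.2)
q=np.array(P(0,.26)); q[:2]-=.0*u(Y); manip.move_ptp(q,down(0.)); manip.dwell(.3)
W=wrist(manip); T=manip.get_image("top"); pickle.dump((W,T),open("w6.pkl","wb")); print(manip.state()["time"],manip.state()["wrist_force"])
cv2.imwrite("pics/g6.png",np.hstack([cv2.resize(W["frame"][:,:,::-1],(480,360)),cv2.resize(T["frame"][160:250,340:420,::-1],(320,360),interpolation=cv2.INTER_CUBIC)]))
```

```text
[ 8.41332516 -2.42279262 -0.09936299]
32.35 [ 0.21252458 -0.34247667  0.41594486]
```

View pics/g6.png

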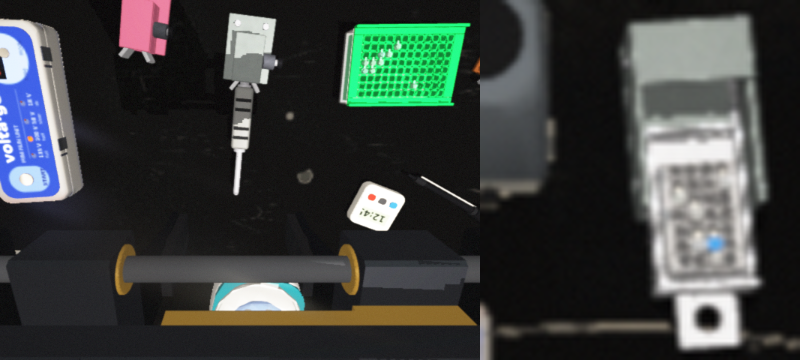

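The wrist view shows the hook seated in the grey holder with its handle against the plates at (242,88), and the timer undisturbed. The right panel shows the tray still out. Now a numeric check.

Run:
```python
from h import *
import pickle
W,T=pickle.load(open("w6.pkl","rb")); M=ORG+.028*u(HY); Y=-.11
P=pts(W).reshape(-1,3); r=P[:,:2]-M; a=r@u(Y); b=r@u(Y+np.pi/2)
k=(a>.02)&(a<.11)&(abs(b)<.03)&(P[:,2]>.031)&(P[:,2]<.041)
rc=cv2.minAreaRect((P[k,:2]*1000).astype(np.float32)); print(rc,np.median(P[k,2]),"handle front a",np.percentile(a[k],[1,99]),"lat",np.median(b[k]))
q=k; A=np.polyfit(a[q],P[q,2],1); print("pitch",A[0])
g=cv2.cvtColor(W["frame"],cv2.COLOR_RGB2GRAY); m=np.zeros_like(g); m[200:262,300:335]=(g[200:262,300:335]>90)*255
ys,xs=m.nonzero(); e=ray(W,(xs[ys==ys.max()].mean(),ys.max()),.026)
v=e[:2]-M; print("rod front: depth inside =",(.09+.109)-v@u(Y),"lat",v@u(Y+np.pi/2))
c0=np.array([120,225])  # sample tray hole in top image
t=cv2.cvtColor(T["frame"],cv2.COLOR_RGB2GRAY)[228:252,385:408]; cs,h=cv2.findContours((t>110).astype(np.uint8),cv2.RETR_CCOMP,1)
for c,hh in zip(cs,h[0]):
    if hh[3]>=0:
        x=ray(T,np.array(cv2.minEnclosingCircle(c)[0])+[385,228],.023)[:2]; print("tray out",(HOLE-x)@u(UY))
```

```text
((444.4777526855469, 314.8221130371094), (24.001619338989258, 90.19429779052734), 85.69475555419922) 0.03520209580991279 handle front a [0.02065708 0.10348748] lat 0.0008789662902430127
pitch -0.011743870252574515
rod front: depth inside = 0.043134736480063385 lat 0.005214423754555944
tray out 0.06376409730140262
```

```bash
python3 -c "
from cell import manip
manip.hand_in(); print(manip.state()['time'])"
```

```text
the job is handed in; nothing more can be done
the job is handed in; nothing more can be done
```

The job is done and handed in; no verdict was reported. I took the pull hook by its handle, hooked the sample tray and pulled it out to its stop. I then unhooked, slid the tail rod into the grey holder past the plunger until the handle met the guide plates, and let go. The last clock reading before handing in was 32 s of the 64 s allowed.

**Last checks:**
- **Sample tray:** it measures about 64 mm out. The pull ended on a clear stop with about 9 N of force.
- **Spare tray:** it was still shut in the top view taken after the pull. The gripper did not go near it again.
- **Tail rod:** it is about 43 mm inside the holder, and the handle top is at its normal standing height. I could not read the plunger directly, but a sideways force appeared as the rod passed it and stayed.
- **Gripper:** it is clear of everything.
- **Timer:** it stands where it was in the last wrist view.
- **Beaker:** I did not measure it again. It was still beside the spare unit in the view taken after the pull.

**Checks that disagreed:**
- **Force while hooking:** lowering the hook into the hole met about 5 N of upward force. I put this down to the cable under the handle; raising the hook 3 mm cleared it.
- **Alignment in the holder:** the hook sits about 0.03–0.04 rad off my estimate of the holder's direction, within the 0.15 rad limit.

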